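# Put the marking-out kit back into its tool tray

## Task

The marking-out kit lies strewn over the bench beside the wooden tool tray: the marker pen, the red spacer gauge, the tape measure and the pen torch. Put each of them back into its own nest in the tray, the one whose pocket is cut to its shape, lying or standing fully down on the pocket's floor; the nest blocks get swapped about in the tray, so look which is which.

Things in the scene. Friction and masses are not known exactly. Their poses are not given: they have to be found in the camera images.
- tool_tray: Low plywood tray, fixed, 318 mm long (x) by 138 mm (y), rim 24 mm high; origin under its centre. In it stand, two by two and fixed, the four nest blocks of pale wood, 150 x 60 x 40 mm each, long sides along the tray's x, dark floors in their pockets; the tops of all blocks are 46 mm above the bench.
- marker_center (a point): Marker pen, black with a blue end, lying on the bench: 127 mm long, 16 mm wide and high. This point is its centre, 8 mm above its underside. Its long axis is y, z is up.
- gauge_center (a point): Red spacer gauge: a flat bar 110 x 28 x 12 mm lying on the bench, with a square post of 12 x 12 mm that rises to 62 mm above the underside. This point is the bar's centre, 6 mm above its underside. The bar runs along y, z is up; the post stands at x = +2, y = +30 mm from this point and is a good handle (pinch it across x).
- tape_center (a point): Yellow and black tape measure standing on its base: 82 mm long over the blade hook, 32 mm thick, 62 mm high (the case spans x = -25 to +41 mm from this point; the low hook sticks out at -x). This point is the middle of its length, 31 mm above its underside. Length along x, thickness along y, z up.
- torch_center (a point): Yellow pen torch standing upright on its end: 31 mm diameter, 92 mm high. This point is its centre, 46 mm above its underside; z is its long axis.
- marker_nest_floor (a point): Nest block with the longest, narrowest pocket: 140 x 28 mm, 12 mm deep, for the marker, with a finger trench 56 mm wide and equally deep cut right across the middle of the block. This point is the centre of the pocket's floor, 34 mm above the bench; x runs along the pocket, y across it, z up. The marker may lie either way round.
- gauge_nest_floor (a point): Nest block with a pocket of 122 x 40 mm, 10 mm deep, for the gauge's bar, and the same finger trench across its middle. This point is the centre of the pocket's floor, 36 mm above the bench; x runs along the pocket, y across it, z up. The gauge may lie either way round.
- tape_nest_floor (a point): Nest block with a shorter, deeper pocket of 95 x 46 mm, 18 mm deep, without a trench, for the tape measure. This point is the centre of the pocket's floor, 28 mm above the bench; x runs along the pocket, y across it, z up. The tape measure stands in it on its base, lengthwise, either way round.
- torch_nest_floor (a point): Nest block with a round well of 43 mm diameter, 34 mm deep, in its middle, for the torch. This point is the centre of the well's floor, 12 mm above the bench; z is up. The torch stands upright in it.
Mind the look-alikes: they are no part of the job. Leave any white look-alike of the part that bears torch_center alone.

How it is judged (in metres and radians):
At the end, for the whole second after the job is handed in: Each tool rests released in its own nest: centred to 12 mm, within 4 to 5 mm of the pocket's floor, lengthwise to about 11 degrees (tape measure 14; either way round), gauge and tape measure level to 6 degrees, torch upright to 8 degrees, all at rest (horizontal distance between marker_center and marker_nest_floor below 0.012 m and z of marker_center in the frame of marker_nest_floor below 0.013 m and angle between the y axis of marker_center and the x axis of marker_nest_floor, either way round below 0.2 rad and horizontal distance between gauge_center and gauge_nest_floor below 0.012 m and z of gauge_center in the frame of gauge_nest_floor below 0.01 m and angle between the y axis of gauge_center and the x axis of gauge_nest_floor, either way round below 0.2 rad and angle between each of gauge_center, tape_center's own z axis and vertical below 0.1 rad and horizontal distance between tape_center and tape_nest_floor below 0.012 m and z of tape_center in the frame of tape_nest_floor below 0.036 m and angle between the x axis of tape_center and the x axis of tape_nest_floor, either way round below 0.25 rad and horizontal distance between torch_center and torch_nest_floor below 0.012 m and z of torch_center in the frame of torch_nest_floor below 0.051 m and angle between torch_center's own z axis and vertical below 0.15 rad and linear speed of each of marker, gauge, tape, torch below 0.02 m/s); the robot touches nothing.
It also fails if it takes over 96 s, if anything falls off the work surface, if the arm or the gripper's body presses on something with over 40 N, if the wrist force passes 120 N, or if a joint passes its speed limit or range.

## Robot

A 6-joint arm with a two-finger parallel gripper is mounted at the origin on a cart in front of the work surface, level with it; the furniture and walls round the work are solid. World frame = base frame: x ahead of the robot, y to its left, z up, the work surface at z = 0. Lengths are in mm, angles in rad, forces in N, time in s.
With the tool pointing down it reaches from about 425 to 950 mm from the base axis. Payload 14.7 kg.
Tool frame: the origin (TCP) lies at the very end of the fingers, on their centre line; the grasp point (between the pads) lies 19 mm behind it; z points along the fingers, y is the line along which they close (so a half turn about z gives the same grasp; the last joint's range is limited). The gripper opens to 85 mm and grips with 20 to 120 N. Pads are 22 mm wide; open, the fingers measure 114 mm over their backs; the gripper's body (76 mm by 85 mm) begins 54 mm behind the grasp point. The pads swing forward as they close: fully open they stand 13 mm farther back than shut.
Start: joints at [1.191, 0.48, 1.596, -0, 1.065, -0.047], TCP at [212.325, 614.337, 231.297] pointing down, gripper open.
Joint ranges: [-2.75, 2.75], [-0.82, 2.05], [0.23, 2.67], [-1.56, 4.7], [0.09, 2.69], [-2.92, 2.92]. Speed limits (rad/s): [1.89, 1.89, 2.39, 3.01, 3.01, 3.01].

## Interface

Orientations are given as a 3x3 rotation matrix whose columns are the frame's x, y, z axes.
In Python, from plant import get_obs, imaging, bot gives the robot as it stands.
- The arm moves only by the tool step_arm, never from a script. Its argument "plan" is a list of rows, each a list of 3 entries, a list of its own where there are three numbers: the turn, a rotation vector about the tool's x, y, z in degrees, then the shift along the tool's x, y, z in cm, then the closure, from 0 (fully open) to 1 (shut). A call has 1 to 5 rows; each row is the pose to reach, as a shift and turn from the pose commanded when the call began, along the tool's axes at that moment; what a row does not reach only later rows make up. A row lasts 1/12 s, in which the tool goes at most 41.7 mm and 7.16 degrees, less where a joint would pass 70% of its speed; a pose out of reach is approached as far as the arm can. A call with a gripper value outside its range is refused whole. The fingers move at their own pace and stop on an object; "squeeze" is the grip in N (left out, the last holds). Time passes only in rows, so rows that repeat a pose let the fingers close. It gives the time, the measured TCP pose, the force, the opening and the grip force at its end, in the units of the state.
- get_obs(): the state, without advancing time (a new reading comes with each control period).
- imaging.capture(name): name is "scene" or "top" or "wrist"; returns the picture (480x640x3 uint8, red, green, blue); there is no depth.
- imaging.camera_model(name): a dict with "mtx" (3x3 intrinsics, pixels), "T" (4x4, takes a point from camera to world coordinates); the wrist camera has in their place "T_tool_cam" (4x4, takes a point from camera to tool coordinates, whose origin is the TCP and whose axes are the flange's). Camera axes: x right, y up, looking along -z (the intrinsics and any distortion apply to the point x, -y, -z); pixel columns grow to the right and rows downward; lengths in mm; the calibration is good to about 2 mm. The wrist camera is an equidistant fisheye: a pixel r from the principal point sees the ray r / f radians off the axis. A picture is of the moment at which its call begins: read the wrist's pose just before it. camera_model takes no time and is no camera call.
- bot.hand_in(): hands the job in; it is judged then, once.
The state is a dict: "time": time; "qpos": joint angles; "qvel": joint speeds; "joint_torque": joint torques, N m; "eef_pos": TCP position; "tcp_rot": TCP orientation; "contact_force": force on the tool from outside, world axes, zero at the start; "ft_torque": the same for the moment, N m; "finger_gap": finger opening in mm; "gripper_force": force on a finger pad.
Only numpy, scipy, OpenCV 4.12 (cv2) and the standard library are available. Lean on these libraries where they do the work, as an engineer would, in place of code of your own. Each camera call takes 0.05 s, during which the arm holds its last target. There are 200 camera calls.

## Working session

There is one attempt and no reset: what is moved stays moved. The work goes in short steps, Python scripts to look and compute and a tool call to move; the robot and the scene stay as the last step left them, time stands still between calls to the robot, and variables do not carry over. Pictures are saved under pics/ and viewed, at most 15 in all, crops included, and the job is handed in when it is done.

Besides the shell and the picture viewer there is one more tool, called as name([rows], argument=value, ...), one row to a line, values as JSON. step_arm: Moves the arm, as the interface text tells. Its arguments: {"type":"object","properties":{"plan":{"type":"array","items":{"type":"array"}},"squeeze":{"type":"number"}},"required":["plan"]}

```bash
mkdir -p pics; ls
python3 - <<'E'
from plant import get_obs, imaging, bot
import cv2,numpy as np
o=get_obs();print(o['time'],o['eef_pos'],np.round(o['tcp_rot'],3).tolist(),o['finger_gap'])
for n in('scene','top','wrist'):
    im=imaging.capture(n);cv2.imwrite(f'pics/{n}0.png',im[...,::-1])
    print(n,{k:(np.round(v,3).tolist() if not isinstance(v,str) else v) for k,v in imaging.camera_model(n).items()})
E
```

```text
pics
0.0 [212.19139178 613.9473782  230.62736325] [[-0.945, 0.327, -0.0], [0.327, 0.945, -0.001], [0.0, -0.001, -1.0]] 85.60797428870394
scene {'mtx': [[620.153, 0.0, 314.297], [0.0, 620.153, 231.124], [0.0, 0.0, 1.0]], 'T': [[0.767, 0.262, -0.586, 55.516], [-0.642, 0.327, -0.693, -321.239], [0.01, 0.908, 0.419, 409.176], [0.0, 0.0, 0.0, 1.0]]}
top {'mtx': [[499.019, 0.0, 322.089], [0.0, 499.019, 237.708], [0.0, 0.0, 1.0]], 'T': [[0.023, 0.991, -0.132, 460.389], [-1.0, 0.02, -0.023, 265.368], [-0.02, 0.132, 0.991, 927.999], [0.0, 0.0, 0.0, 1.0]]}
wrist {'mtx': [[371.648, 0.0, 323.799], [0.0, 371.648, 237.716], [0.0, 0.0, 1.0]], 'T_tool_cam': [[-0.0, 0.95, 0.314, 81.071], [1.0, 0.0, -0.001, 0.145], [-0.001, 0.314, -0.95, -141.659], [0.0, 0.0, 0.0, 1.0]]}
```

View pics/top0.png

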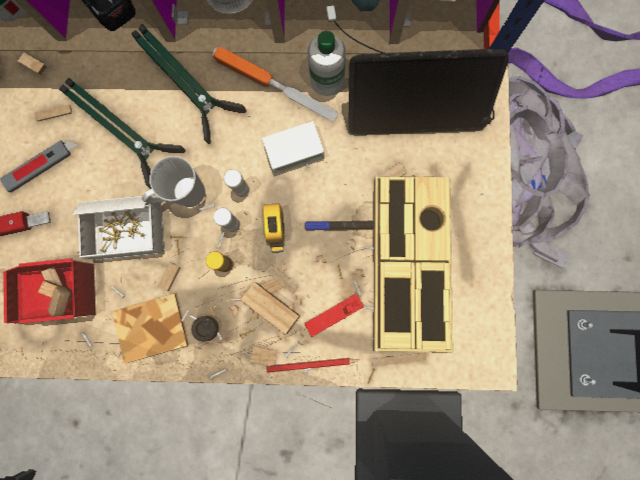

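View pics/scene0.png

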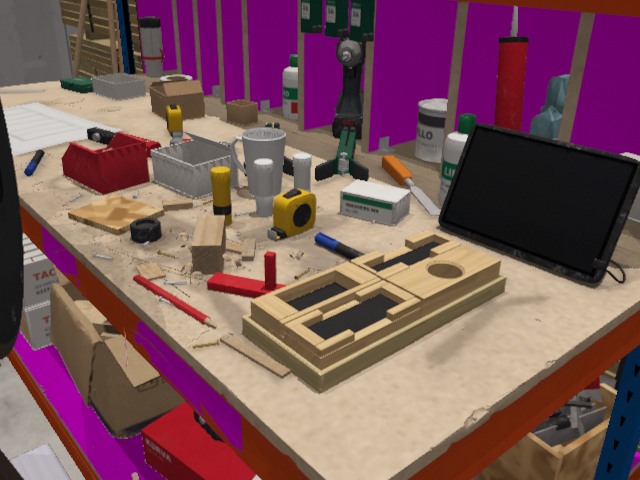

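The top view shows the tray at u 375–452, v 178–352. Its nests are marker (top-left, narrow slot at 397,218), torch well (431,218), tape (bottom-left, 397,305) and gauge (bottom-right, 433,305). The tools are the torch at (218,261), tape measure (273,225), marker (305–373,226) and gauge (335,315). The white cylinders are the look-alikes.

```bash
cat > h.py <<'E'
from plant import get_obs, imaging, bot
import cv2,numpy as np
def ray(name,uv,o=None):
    m=imaging.camera_model(name);K=np.array(m['mtx']);x=(uv[0]-K[0,2])/K[0,0];y=(uv[1]-K[1,2])/K[1,1]
    if name=='wrist':
        r=np.hypot(x,y);s=np.sin(r)/r if r>1e-9 else 1
        d=np.array([x*s,-y*s,-np.cos(r)]);B=np.eye(4);B[:3,:3]=o['tcp_rot'];B[:3,3]=o['eef_pos'];T=B@np.array(m['T_tool_cam'])
    else: d=np.array([x,-y,-1.]);T=np.array(m['T'])
    return T[:3,3],T[:3,:3]@d
def cast(name,uv,z,o=None):
    p,d=ray(name,uv,o);return (p+d*(z-p[2])/d[2])
def two(a,b):  # nearest point of two rays
    (p,d),(q,e)=a,b;d=d/np.linalg.norm(d);e=e/np.linalg.norm(e)
    s=np.linalg.lstsq(np.c_[d,-e],q-p,rcond=None)[0];return (p+s[0]*d+q+s[1]*e)/2,np.linalg.norm(p+s[0]*d-q-s[1]*e)
def go(pos,yaw,o=None):
    """tool-frame delta to put TCP at pos, tool y axis at world angle yaw (deg), tool down"""
    o=o or get_obs();R=np.array(o['tcp_rot']);y=np.degrees(np.arctan2(R[1,1],R[0,1]))
    dy=(yaw-y+90)%180-90
    a=np.radians(y+dy);Y=np.array([np.cos(a),np.sin(a),0]);Z=np.array([0,0,-1.]);Rt=np.c_[np.cross(Y,Z),Y,Z]
    rv=np.degrees(cv2.Rodrigues(R.T@Rt)[0].ravel());t=R.T@(np.array(pos)-o['eef_pos'])/10
    print('yaw now %.1f  turn'%y,rv.round(1),'shift cm',t.round(2))
E
python3 - <<'E'
from h import *
im=cv2.imread('pics/top0.png');hsv=cv2.cvtColor(im,cv2.COLOR_BGR2HSV)
def comps(mask,roi,name,z,mn=25):
    u0,v0,u1,v1=roi;m=np.zeros(mask.shape,np.uint8);m[v0:v1,u0:u1]=mask[v0:v1,u0:u1]
    for c in cv2.findContours(m,cv2.RETR_EXTERNAL,cv2.CHAIN_APPROX_NONE)[0]:
        if cv2.contourArea(c)<mn: continue
        b=cv2.boxPoints(cv2.minAreaRect(c));w=np.array([cast('top',p,z)[:2] for p in b])
        e=w[1]-w[0],w[2]-w[1];L=max(e,key=np.linalg.norm)
        print(name,b.mean(0).round(1),'ctr',w.mean(0).round(1),'size',[round(float(np.linalg.norm(x)),1) for x in e],'ang %.1f'%np.degrees(np.arctan2(L[1],L[0])))
H,S,V=cv2.split(hsv)
dark=(V<75).astype(np.uint8)*255
comps(dark,(380,175,455,355),'pocket',36)
yel=((H>18)&(H<32)&(S>170)&(V>120)).astype(np.uint8)*255
comps(yel,(200,245,235,275),'torchtop',92)
comps(yel|dark,(255,195,295,255),'tape',62)
red=(((H<6)|(H>174))&(S>150)&(V>80)).astype(np.uint8)*255
comps(red,(295,285,372,340),'gauge',8)
blue=((H>105)&(H<130)&(S>120)).astype(np.uint8)*255
comps(blue|dark,(300,215,374,236),'marker',8)
c=cv2.resize(im[165:365,200:460],None,fx=3,fy=3,interpolation=cv2.INTER_CUBIC);cv2.imwrite('pics/c.png',c[:, :800])
E
```

```text
pocket [397.  304.5] ctr [462.8 150.9] size [92.9, 42.6] ang 0.4
pocket [432. 306.] ctr [461.8  89.3] size [39.0, 118.8] ang 179.5
pocket [430.  219.5] ctr [615.9  92. ] size [32.4, 34.8] ang 179.6
pocket [397.  218.5] ctr [617.2 151.4] size [25.5, 137.5] ang -179.9
torchtop [215.  260.5] ctr [528.9 464.5] size [27.2, 28.8] ang -177.2
tape [276.  245.5] ctr [559.9 365.7] size [21.1, 12.3] ang -88.8
tape [271.9 221.5] ctr [602.4 374.4] size [29.6, 61.6] ang -173.3
gauge [333.6 314.7] ctr [441.5 262.2] size [109.6, 27.6] ang -59.2
marker [339.5 225.5] ctr [606.1 254.7] size [125.0, 13.2] ang -88.9
```

View pics/c.png

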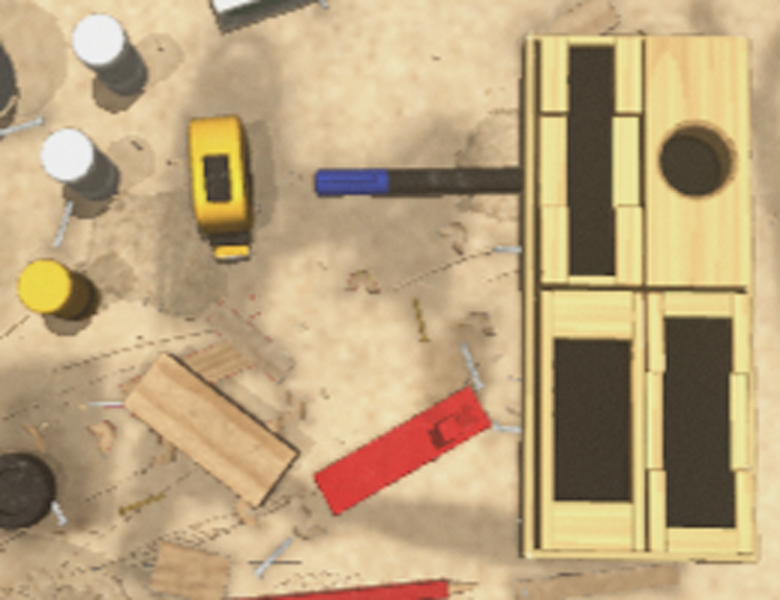

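The crop agrees with the masks: the tape's hook points to −x, the gauge's post is at its −y/+x end, the marker's end nearly touches the tray, and the nests are identified. Next is the approach to the marker.

Run:
```python
from h import *
go((606,255,160),1.1)
```

```text
yaw now 70.9  turn [-0.   0.  69.8] shift cm [-48.95 -21.06   7.1 ]
```

step_arm([
  [[0,0,0],[-3.3,-1.4,0],0],
  [[0,0,0],[-6.6,-2.8,0],0],
  [[0,0,0],[-9.9,-4.2,0],0],
  [[0,0,0],[-13.2,-5.6,0],0],
  [[0,0,0],[-16.5,-7,0],0],
])

```text
time: 0.57
eef_pos: [346.2, 493.0, 231.1]
tcp_rot: [[-0.945, 0.326, -0.0], [0.326, 0.945, -0.0], [0.0, -0.0, -1.0]]
contact_force: [0.6, -0.1, -0.2]
finger_gap: 85.3
gripper_force: 0.0
```

step_arm([
  [[0,0,0],[-3.3,-1.4,0],0],
  [[0,0,0],[-6.6,-2.8,0],0],
  [[0,0,0],[-9.9,-4.2,0],0],
  [[0,0,0],[-13.2,-5.6,0],0],
  [[0,0,0],[-16.5,-7,0],0],
])

```text
time: 0.98
eef_pos: [479.5, 372.7, 231.2]
tcp_rot: [[-0.945, 0.327, -0.0], [0.327, 0.945, -0.0], [0.0, -0.0, -1.0]]
contact_force: [0.9, 0.7, -0.0]
finger_gap: 85.2
gripper_force: 0.0
```

step_arm([
  [[0,0,7],[-3.2,-1.4,1.4],0],
  [[0,0,14],[-6.4,-2.8,2.8],0],
  [[0,0,21],[-9.6,-4.2,4.2],0],
  [[0,0,28],[-12.8,-5.6,5.6],0],
  [[0,0,35],[-15.9,-7.06,7.1],0],
])

```text
time: 1.4
eef_pos: [606.9, 254.1, 159.6]
tcp_rot: [[-0.582, 0.813, 0.0], [0.813, 0.582, 0.0], [-0.0, 0.0, -1.0]]
contact_force: [0.3, 0.7, 0.0]
finger_gap: 85.7
gripper_force: 0.0
```

step_arm([
  [[0,0,7],[0,0,0],0],
  [[0,0,14],[0,0,0],0],
  [[0,0,21],[0,0,0],0],
  [[0,0,28],[0,0,0],0],
  [[0,0,34.8],[0,0,0],0],
])

```text
time: 1.82
eef_pos: [605.6, 255.3, 159.9]
tcp_rot: [[-0.013, 1.0, -0.001], [1.0, 0.013, -0.0], [-0.0, -0.001, -1.0]]
contact_force: [-0.2, -0.2, 0.6]
finger_gap: 85.6
gripper_force: 0.0
```

Run:
```python
from h import *
o=get_obs();print(o['time'],o['eef_pos'])
go((606,255,2),1.1)
im=imaging.capture('wrist');cv2.imwrite('pics/w1.png',im[...,::-1])
```

```text
1.8167 [605.57840511 255.29408439 159.9036305 ]
yaw now 0.8  turn [-0.   0.  -0.3] shift cm [-0.03  0.05 15.79]
```

View pics/w1.png

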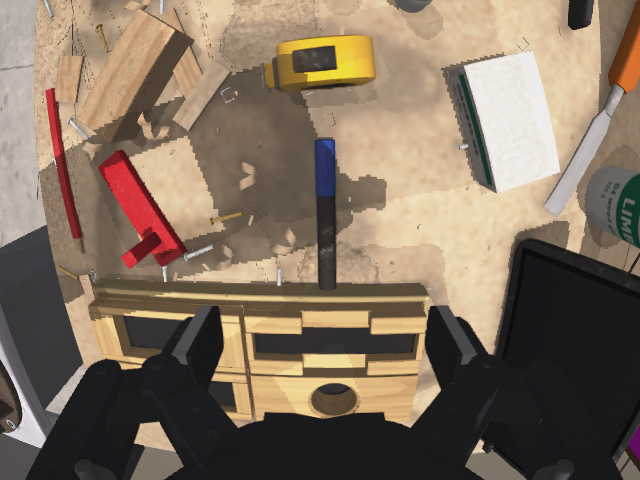

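The wrist view shows the marker at u≈326, v 139–289, gauge bar at (142,205) with its post top near (150,243), and the tape measure at (320,62). The marker nest is at (335,341), with its trench visible, and the tape nest at (172,330).

```bash
cat >> h.py <<'E'
def hsv(path): return cv2.split(cv2.cvtColor(cv2.imread(path),cv2.COLOR_BGR2HSV))
def meas(mask,roi,lab,cam,z,o,mn=40):
    u0,v0,u1,v1=roi;m=np.zeros(mask.shape,np.uint8);m[v0:v1,u0:u1]=mask[v0:v1,u0:u1]*255
    for c in cv2.findContours(m,cv2.RETR_EXTERNAL,cv2.CHAIN_APPROX_NONE)[0]:
        if cv2.contourArea(c)<mn: continue
        w=np.array([cast(cam,p+0.0,z,o)[:2] for p in c[:,0]],np.float32)
        r=cv2.minAreaRect(w);b=cv2.boxPoints(r);L=max((b[1]-b[0],b[2]-b[1]),key=np.linalg.norm)
        print(lab,'px',c[:,0].mean(0).round(),'ctr',np.round(r[0],1),'size',np.round(r[1],1),'ang %.1f'%(np.degrees(np.arctan2(L[1],L[0]))%180))
E
python3 - <<'E'
from h import *
o=get_obs()
H,S,V=hsv('pics/w1.png');dark=(V<75);blue=(H>105)&(H<130)&(S>120);red=((H<6)|(H>174))&(S>150)&(V>70);yel=(H>18)&(H<32)&(S>150)&(V>110)
meas(dark|blue,(305,130,350,290),'marker','wrist',8,o)
meas(red,(90,140,200,275),'gauge','wrist',10,o)
meas(yel,(255,30,385,100),'tape@30','wrist',30,o)
meas(dark,(240,325,425,358),'mnest','wrist',40,o)
meas(dark,(110,310,205,352),'tnest','wrist',40,o)
for n,uv,z in (('mk far end',(325,139),8),('mk near',(327,289),8),('tape edge L',(279,88),2),('tape edge R',(374,84),2),('pocket L',(254,331),46),('R',(417,331),46)):
    print(n,cast('wrist',uv,z,o).round(1))
E
```

```text
marker px [326. 212.] ctr [606.8 256.5] size [ 16.5 129. ] ang 91.5
gauge px [139. 215.] ctr [429.5 258.8] size [ 65.1 109.3] ang 120.4
tape@30 px [269.  74.] ctr [565.3 369.8] size [ 5.7 17.2] ang 96.1
tape@30 px [327.  62.] ctr [605.6 380.4] size [69.4 36.6] ang 3.0
mnest px [334. 342.] ctr [615.  158.8] size [ 27.8 137.1] ang 179.8
tnest px [199. 339.] ctr [498.5 155.9] size [42.2 14.1] ang 57.4
tnest px [158. 333.] ctr [457.8 158.1] size [73.1 37.2] ang 3.2
mk far end [605.8 320.8   8. ]
mk near [608.1 192.2   8. ]
tape edge L [569.3 362.1   2. ]
tape edge R [644.4 365.8   2. ]
pocket L [548.3 171.4  46. ]
R [682.6 171.1  46. ]
```

step_arm([
  [[0,0,-0.3],[0.1,0.13,4],0.3],
  [[0,0,-0.3],[0.1,0.13,8],0.3],
  [[0,0,-0.3],[0.1,0.13,12],0.3],
  [[0,0,-0.3],[0.1,0.13,15],0.3],
  [[0,0,-0.3],[0.1,0.13,15.6],0.3],
])

```text
time: 2.28
eef_pos: [603.6, 255.4, -0.9]
tcp_rot: [[-0.028, 1.0, -0.007], [1.0, 0.028, -0.003], [-0.002, -0.007, -1.0]]
contact_force: [-2.2, -1.0, -0.3]
finger_gap: 59.8
gripper_force: 0.0
```

step_arm([
  [[0,0,0],[0,0,0],1],
  [[0,0,0],[0,0,0],1],
  [[0,0,0],[0,0,0],1],
  [[0,0,0],[0,0,0],1],
  [[0,0,0],[0,0,0],1],
], squeeze=40)

```text
time: 2.7
eef_pos: [608.5, 257.2, 6.8]
tcp_rot: [[-0.025, 1.0, 0.003], [1.0, 0.025, 0.001], [0.001, 0.004, -1.0]]
contact_force: [0.1, -0.7, 5.8]
finger_gap: 15.0
gripper_force: 39.8
```

step_arm([
  [[0,0,0],[0,0,0],1],
  [[0,0,0],[0,0,0],1],
  [[0,0,0],[0,0,-3],1],
  [[0,0,0],[0,0,-6],1],
  [[0,0,0],[0,0,-10],1],
])

```text
time: 3.12
eef_pos: [606.3, 256.3, 105.5]
tcp_rot: [[-0.025, 1.0, -0.001], [1.0, 0.025, -0.0], [-0.0, -0.001, -1.0]]
contact_force: [0.1, -0.2, 0.8]
finger_gap: 14.9
gripper_force: 39.2
```

Run:
```python
from h import *
go((616,153,112),91)
im=imaging.capture('wrist');cv2.imwrite('pics/w2.png',im[...,::-1])
```

```text
yaw now 1.5  turn [ -0.1  -0.  -89.5] shift cm [-10.35   0.71  -0.65]
```

step_arm([
  [[0,0,-7],[-2,0.14,-0.6],1],
  [[0,0,-14],[-4.1,0.28,-0.6],1],
  [[0,0,-21],[-6.2,0.42,-0.6],1],
  [[0,0,-28],[-8.3,0.57,-0.6],1],
  [[0,0,-35],[-10.35,0.71,-0.6],1],
])

```text
time: 3.58
eef_pos: [617.5, 152.5, 112.2]
tcp_rot: [[-0.599, 0.801, 0.003], [0.801, 0.599, 0.001], [-0.001, 0.003, -1.0]]
contact_force: [0.2, 0.4, 0.6]
finger_gap: 15.0
gripper_force: 39.2
```

step_arm([
  [[0,0,-7],[0,0,0],1],
  [[0,0,-14],[0,0,0],1],
  [[0,0,-21],[0,0,0],1],
  [[0,0,-28],[0,0,0],1],
  [[0,0,-35],[0,0,0],1],
])

```text
time: 4.0
eef_pos: [617.4, 153.3, 112.1]
tcp_rot: [[-0.95, 0.313, 0.003], [0.313, 0.95, 0.001], [-0.002, 0.001, -1.0]]
contact_force: [-0.7, 1.1, -0.3]
finger_gap: 14.9
gripper_force: 39.2
```

step_arm([
  [[0,0,-7],[0,0,0],1],
  [[0,0,-14],[0,0,0],1],
  [[0,0,-19.5],[0,0,0],1],
  [[0,0,-19.5],[0,0,0],1],
])

```text
time: 4.33
eef_pos: [617.4, 153.5, 112.0]
tcp_rot: [[-1.0, -0.022, 0.003], [-0.022, 1.0, 0.001], [-0.003, 0.0, -1.0]]
contact_force: [-0.3, -0.2, 0.0]
finger_gap: 15.2
gripper_force: 39.2
```

Run:
```python
from h import *
o=get_obs();print(o['eef_pos'])
go((616,153,60),91)
im=imaging.capture('wrist');cv2.imwrite('pics/w3.png',im[...,::-1])
im=imaging.capture('top');cv2.imwrite('pics/t3.png',im[...,::-1])
```

```text
[617.41293311 153.45565017 111.96042758]
yaw now 91.2  turn [0.  0.1 0.2] shift cm [ 0.16 -0.04  5.2 ]
```

View pics/w3.png

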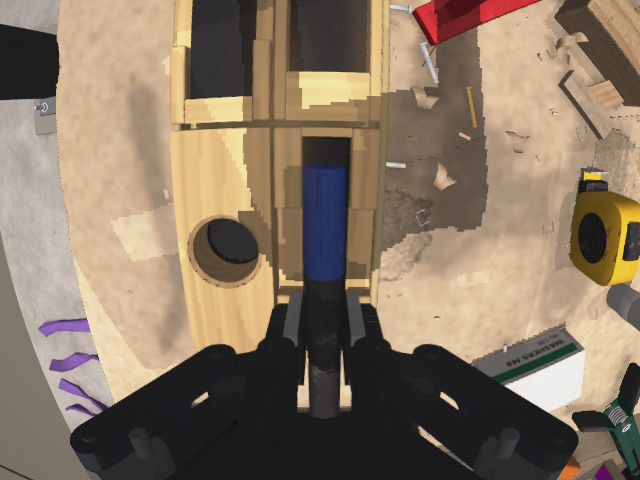

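The marker is held centred over its slot: blue end at v 165–280, pocket end at v≈137, u 301–350. The torch well rim is around (223,251).

Run:
```python
from h import *
o=get_obs()
for n,uv,z in (('pocket L',(301,145),46),('pocket R',(350,145),46),('pocket end',(327,137),46),('well L',(187,251),46),('well R',(259,251),46),('well T',(223,214),46),('well B',(223,288),46),('block top end',(224,128),46),('tray side R',(386,60),24),('marker tip',(326,165),112),('mk L',(303,220),106),('mk R',(348,220),106),('tape pocket end',(328,73),46),('tape pL',(288,60),46),('tape pR',(370,60),46),('gauge pend',(222,98),46),('gpL',(191,60),46),('gpR',(255,60),46)):
    print(n,cast('wrist',uv,z,o).round(1))
```

```text
pocket L [550.9 140.4  46. ]
pocket R [550.5 167.6  46. ]
pocket end [546.3 154.8  46. ]
well L [614.6  68.7  46. ]
well R [613.7 114.9  46. ]
well T [590.8  94.1  46. ]
well B [639.2  90.2  46. ]
block top end [540.5  96.9  46. ]
tray side R [498.2 190.1  24. ]
marker tip [553.7 153.8 112. ]
mk L [577.3 144.8 106. ]
mk R [577.  163.3 106. ]
tape pocket end [510.5 154.8  46. ]
tape pL [503.1 133.   46. ]
tape pR [502.3 177.6  46. ]
gauge pend [523.4  95.9  46. ]
gpL [499.8  77.3  46. ]
gpR [502.5 114.7  46. ]
```

step_arm([
  [[0,0,0.5],[0.05,0,2.5],1],
  [[0,0,0.5],[0.05,0,5],1],
  [[0,0,0.5],[0.05,0,6.5],1],
  [[0,0,0.5],[0.05,0,7.1],1],
  [[0,0,0.5],[0.05,0,7.1],1],
])

```text
time: 4.85
eef_pos: [615.9, 153.1, 38.7]
tcp_rot: [[-1.0, -0.005, -0.001], [-0.005, 1.0, -0.0], [0.001, -0.0, -1.0]]
contact_force: [-0.3, -0.3, -0.3]
finger_gap: 15.0
gripper_force: 44.0
```

step_arm([
  [[0,0,0],[0,0,0],0.65],
  [[0,0,0],[0,0,0],0.65],
  [[0,0,0],[0,0,0],0.65],
  [[0,0,0],[0,0,0],0.65],
  [[0,0,0],[0,0,0],0.65],
])

```text
time: 5.27
eef_pos: [616.4, 153.3, 39.7]
tcp_rot: [[-1.0, -0.007, 0.001], [-0.007, 1.0, 0.0], [-0.001, 0.0, -1.0]]
contact_force: [-0.0, -0.6, 0.5]
finger_gap: 29.7
gripper_force: 0.0
```

step_arm([
  [[0,0,0],[0,0,-3],0.65],
  [[0,0,0],[0,0,-6],0.65],
  [[0,0,0],[0,0,-10],0.5],
  [[0,0,0],[0,0,-12.5],0.5],
  [[0,0,0],[0,0,-12.5],0.5],
])

```text
time: 5.68
eef_pos: [619.1, 153.9, 170.3]
tcp_rot: [[-1.0, -0.007, 0.008], [-0.007, 1.0, 0.002], [-0.008, 0.002, -1.0]]
contact_force: [1.2, 0.5, 0.3]
finger_gap: 42.7
gripper_force: 0.0
```

Run:
```python
from h import *
go((456,235,150),30)
im=imaging.capture('top');cv2.imwrite('pics/t4.png',im[...,::-1])
im=imaging.capture('wrist');cv2.imwrite('pics/w4.png',im[...,::-1])
```

```text
yaw now 90.4  turn [ 0.3  0.4 60.4] shift cm [16.27  8.23  1.91]
```

View pics/w4.png

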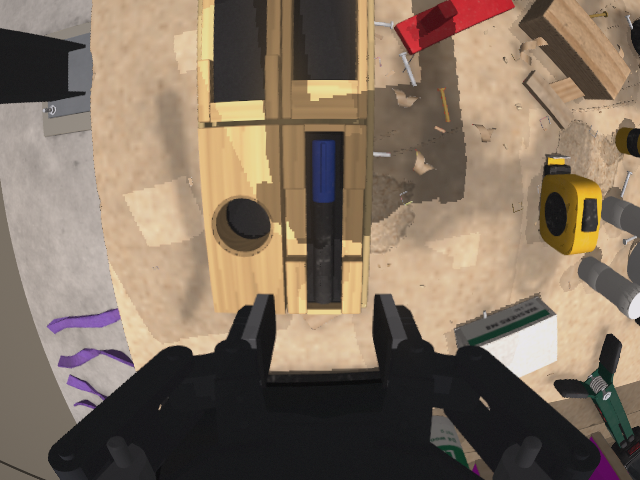

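The marker lies down centred in its slot (u 312–337, v 138–304). The gauge is next.

step_arm([
  [[0,0,7],[3.3,1.65,0.4],0.3],
  [[0,0,14],[6.5,3.3,0.8],0.3],
  [[0,0,21],[9.8,5,1.2],0.3],
  [[0,0,28],[13,6.6,1.6],0.3],
  [[0,0,35],[16.27,8.23,1.9],0.3],
])

```text
time: 6.2
eef_pos: [450.3, 234.2, 143.8]
tcp_rot: [[-0.82, 0.573, -0.002], [0.573, 0.82, -0.001], [0.001, -0.002, -1.0]]
contact_force: [0.4, 0.8, 0.3]
finger_gap: 59.3
gripper_force: 0.0
```

step_arm([
  [[0,0,7],[0,0,0],0.3],
  [[0,0,14],[0,0,0],0.3],
  [[0,0,21],[0,0,0],0.3],
  [[0,0,25.5],[0,0,0],0.3],
  [[0,0,25.5],[0,0,0],0.3],
])

```text
time: 6.62
eef_pos: [452.0, 234.1, 144.2]
tcp_rot: [[-0.495, 0.869, -0.002], [0.869, 0.495, -0.001], [0.0, -0.002, -1.0]]
contact_force: [0.5, -0.5, -0.3]
finger_gap: 59.9
gripper_force: 0.0
```

Run:
```python
from h import *
go((455,235,150),30.6)
im=imaging.capture('wrist');cv2.imwrite('pics/w5.png',im[...,::-1])
```

```text
yaw now 29.7  turn [-0.1 -0.  -0.9] shift cm [-0.07  0.31 -0.58]
```

View pics/w5.png

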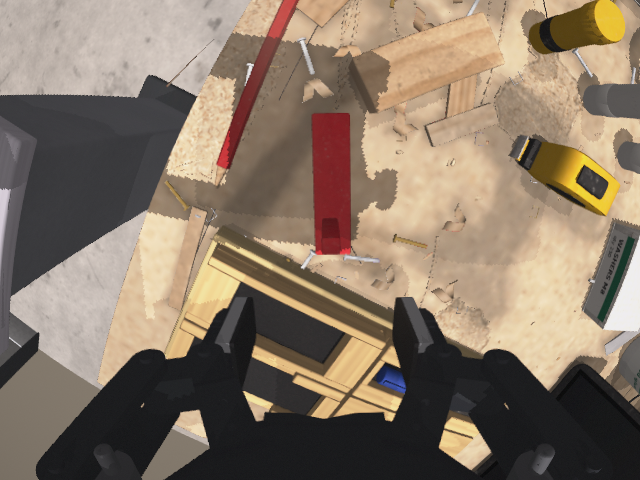

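The gauge bar is seen from (330,113) to (334,253). Its post is near the lower end, around u 321–341, v 218–250.

Run:
```python
from h import *
o=get_obs()
p=cast('wrist',(330.5,113),12,o);H,S,V=hsv('pics/w5.png');red=((H<6)|(H>174))&(S>150)&(V>60)
meas(red,(305,105,360,260),'bar','wrist',12,o)
q=cast('wrist',(334,253),6,o);print('far',p,'near',q)
for z in(12,):
  print(cast('wrist',(321,218),z,o),cast('wrist',(340,218),z,o))
d=(q-p)[:2];d/=np.linalg.norm(d);x=np.array([d[1],-d[0]]);c=p[:2]+55*d
print('ctr',c,'post',c+30*d+2*x,'ang',np.degrees(np.arctan2(*d[::-1])))
t=c+30*d+2*x;go((t[0],t[1],24),np.degrees(np.arctan2(*x[::-1])))
for u,v in((321,218),(340,218),(321,250),(341,250)): print(cast('wrist',(u,v),62,o)[:2],end='')
```

```text
bar px [332. 183.] ctr [441.1 264.3] size [ 27.1 108.4] ang 121.3
far [413.1232427  310.64014446  12.        ] near [471.00232392 217.10205186   6.        ]
[446.66291128 238.58207173  12.        ] [459.22514839 245.85384557  12.        ]
ctr [442.06354532 263.86986668] post [456.14842756 237.30643143] ang -58.25179248247241
yaw now 30.0  turn [-0.1 -0.  -1.7] shift cm [ 0.08  0.54 12.03]
[440.27805584 250.57594146][450.54786467 256.52072077][450.86612281 232.14061655][461.98744206 238.56394438]
```

step_arm([
  [[0,0,-1.2],[0.05,0.45,3.5],0.3],
  [[0,0,-1.2],[0.05,0.45,7],0.3],
  [[0,0,-1.2],[0.05,0.45,10.5],0.3],
  [[0,0,-1.2],[0.05,0.45,12],0.3],
  [[0,0,-1.2],[0.05,0.45,12],0.3],
])

```text
time: 7.08
eef_pos: [453.9, 235.8, 21.6]
tcp_rot: [[-0.52, 0.854, -0.006], [0.854, 0.52, -0.003], [0.001, -0.006, -1.0]]
contact_force: [-0.5, -0.7, -0.2]
finger_gap: 60.1
gripper_force: 0.0
```

step_arm([
  [[0,0,0],[0,0,0],1],
  [[0,0,0],[0,0,0],1],
  [[0,0,0],[0,0,0],1],
  [[0,0,0],[0,0,0],1],
  [[0,0,0],[0,0,0],1],
], squeeze=60)

```text
time: 7.5
eef_pos: [457.3, 237.4, 26.6]
tcp_rot: [[-0.517, 0.856, 0.002], [0.856, 0.517, 0.001], [-0.0, 0.002, -1.0]]
contact_force: [-1.1, -1.2, 9.2]
finger_gap: 11.0
gripper_force: 58.9
```

step_arm([
  [[0,0,0],[0,0,0],1],
  [[0,0,0],[0,0,0],1],
  [[0,0,0],[0,0,-3],1],
  [[0,0,0],[0,0,-6],1],
  [[0,0,0],[0,0,-9],1],
])

```text
time: 7.92
eef_pos: [456.2, 236.9, 116.8]
tcp_rot: [[-0.517, 0.856, -0.0], [0.856, 0.517, -0.0], [0.0, -0.0, -1.0]]
contact_force: [0.8, 0.5, -1.0]
finger_gap: 11.0
gripper_force: 58.6
```

Run:
```python
from h import *
go((492,91,112),90.5)
im=imaging.capture('wrist');cv2.imwrite('pics/w6.png',im[...,::-1])
o=get_obs();H,S,V=hsv('pics/w6.png');red=((H<6)|(H>174))&(S>150)&(V>50)
print(o['eef_pos']);meas(red,(280,60,380,400),'bar','wrist',o['eef_pos'][2]-12,o)
```

```text
yaw now 31.2  turn [ -0.   -0.  -59.3] shift cm [-14.34  -4.48   0.48]
[458.69587924 238.04493691 122.03355665]
bar px [327. 236.] ctr [448.6 258. ] size [ 26.7 126.7] ang 121.8
```

step_arm([
  [[0,0,-7],[-2.9,-0.9,0],1],
  [[0,0,-14],[-5.8,-1.8,0],1],
  [[0,0,-21],[-8.7,-2.7,0],1],
  [[0,0,-28],[-11.6,-3.6,0],1],
  [[0,0,-35],[-14.3,-4.5,0],1],
])

```text
time: 8.38
eef_pos: [492.1, 91.9, 116.1]
tcp_rot: [[-0.906, 0.423, 0.002], [0.423, 0.906, 0.0], [-0.001, 0.001, -1.0]]
contact_force: [-0.0, -0.6, -0.3]
finger_gap: 11.4
gripper_force: 58.7
```

step_arm([
  [[0,0,-7],[0,0,0],1],
  [[0,0,-14],[0,0,0],1],
  [[0,0,-21],[0,0,0],1],
  [[0,0,-24.3],[0,0,0],1],
  [[0,0,-24.3],[0,0,0],1],
])

```text
time: 8.8
eef_pos: [491.8, 93.1, 116.0]
tcp_rot: [[-1.0, 0.015, 0.001], [0.015, 1.0, 0.0], [-0.001, 0.0, -1.0]]
contact_force: [0.1, 0.3, -0.9]
finger_gap: 11.4
gripper_force: 58.7
```

Run:
```python
from h import *
o=get_obs();print(o['eef_pos'])
go((492,91,61),90.5)
im=imaging.capture('wrist');cv2.imwrite('pics/w7.png',im[...,::-1])
```

```text
[491.80724595  93.10993546 115.98776768]
yaw now 89.1  turn [ 0.   0.1 -1.4] shift cm [-0.02 -0.21  5.5 ]
```

View pics/w7.png

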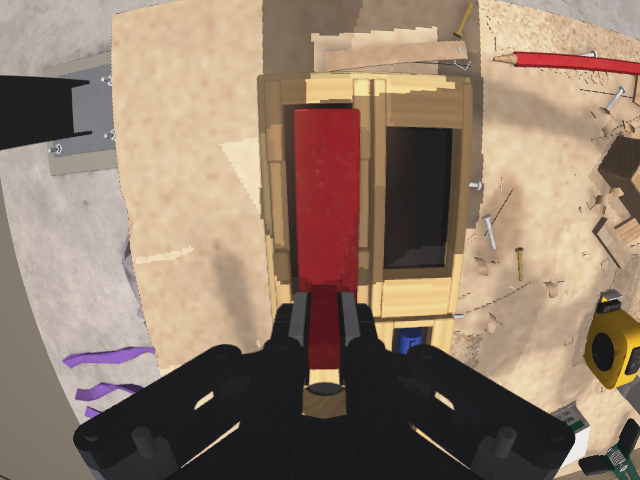

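The gauge bar (u 295–359, v 109–290) hangs over its pocket, whose left edge is at u≈287 and near end at v≈104. The tape pocket spans u 386–452, v 127–268.

Run:
```python
from h import *
o=get_obs()
for n,uv,z in (('gp L',(287,150),46),('gp end',(325,104),46),('bar end',(327,109),103),('bar L',(296,180),103),('bar R',(359,180),103),('block gap y',(372,150),46),('tray top',(360,76),24),('blk top',(325,81),46),('tp TL',(386,127),46),('tp TR',(452,129),46),('tp BL',(384,268),46),('tp BR',(447,267),46)):
    print(n,cast('wrist',uv,z,o).round(1))
```

```text
gp L [427.9  74.1  46. ]
gp end [402.3  96.1  46. ]
bar end [406.6  96.6 103. ]
bar L [436.1  83.  103. ]
bar R [436.6 109.5 103. ]
block gap y [428.8 122.4  46. ]
tray top [383.8 118.1  24. ]
blk top [389.1  96.4  46. ]
tp TL [415.5 130.4  46. ]
tp TR [415.5 170.   46. ]
tp BL [501.4 131.   46. ]
tp BR [502.2 172.5  46. ]
```

step_arm([
  [[0,0,-0.8],[0,-0.3,0],1],
  [[0,0,-0.8],[-0.05,-0.3,2],1],
  [[0,0,-0.8],[-0.05,-0.3,4],1],
  [[0,0,-0.8],[-0.05,-0.3,5],1],
  [[0,0,-0.8],[-0.05,-0.3,5.4],1],
])

```text
time: 9.27
eef_pos: [491.6, 89.9, 61.1]
tcp_rot: [[-1.0, 0.005, -0.001], [0.005, 1.0, -0.0], [0.001, -0.0, -1.0]]
contact_force: [-8.7, -11.9, 61.9]
finger_gap: 11.1
gripper_force: 70.3
```

step_arm([
  [[0,0,0],[0,0,0],1],
  [[0,0,0],[0,0,0],1],
])

```text
time: 9.43
eef_pos: [492.0, 90.1, 61.5]
tcp_rot: [[-1.0, 0.005, -0.0], [0.005, 1.0, -0.0], [0.0, -0.0, -1.0]]
contact_force: [-0.2, 0.6, 0.2]
finger_gap: 11.0
gripper_force: 61.9
```

step_arm([
  [[0,0,0],[0,0,0],0.6],
  [[0,0,0],[0,0,0],0.6],
  [[0,0,0],[0,0,0],0.6],
  [[0,0,0],[0,0,0],0.6],
])

```text
time: 9.77
eef_pos: [492.1, 90.2, 61.4]
tcp_rot: [[-1.0, 0.005, 0.0], [0.005, 1.0, 0.0], [-0.0, 0.0, -1.0]]
contact_force: [-0.2, 0.6, -1.2]
finger_gap: 33.9
gripper_force: 0.0
```

step_arm([
  [[0,0,0],[0,0,-3],0.6],
  [[0,0,0],[0,0,-6],0.6],
  [[0,0,0],[0,0,-9],0.6],
  [[0,0,0],[0,0,-12],0.3],
  [[0,0,0],[0,0,-12],0.3],
])

```text
time: 10.18
eef_pos: [494.6, 90.6, 186.4]
tcp_rot: [[-1.0, 0.005, 0.007], [0.005, 1.0, 0.001], [-0.007, 0.001, -1.0]]
contact_force: [2.3, -0.0, 0.5]
finger_gap: 57.2
gripper_force: 0.0
```

Run:
```python
from h import *
go((602,374,170),96)
im=imaging.capture('wrist');a=im[...,::-1]
s=imaging.capture('scene')[...,::-1]
cv2.imwrite('pics/w8.png',np.hstack([a[:400,150:550],cv2.resize(s[200:400,200:400],(400,400))]))
```

```text
yaw now 89.7  turn [ 0.   0.4 -6.3] shift cm [-10.6   28.39   1.74]
```

View pics/w8.png

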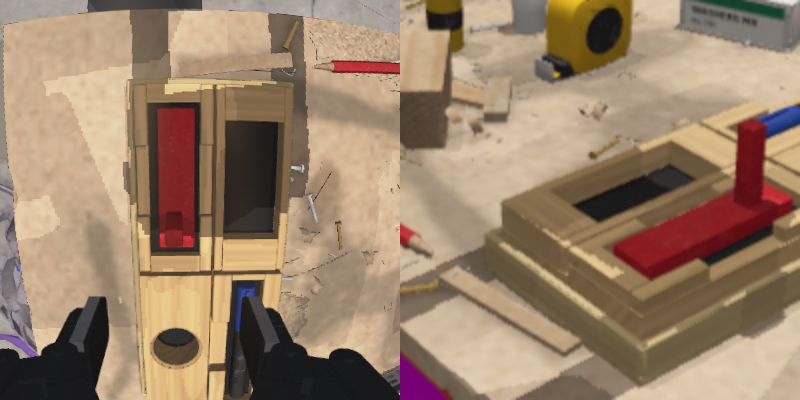

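The gauge lies level in its pocket: in the wrist crop its bar spans u 157–196, v 107–248, with a dark margin all round. The tape measure is next.

step_arm([
  [[0,0,-1.3],[-1.3,3.6,0.2],0],
  [[0,0,-2.6],[-2.6,7.2,0.4],0],
  [[0,0,-3.9],[-3.9,10.8,0.6],0],
  [[0,0,-5.2],[-5.2,14.4,0.8],0],
  [[0,0,-5.2],[-6.5,18,1],0],
])

```text
time: 10.7
eef_pos: [557.3, 271.4, 169.5]
tcp_rot: [[-0.996, -0.087, -0.002], [-0.087, 0.996, -0.001], [0.002, -0.001, -1.0]]
contact_force: [1.0, -0.5, -0.4]
finger_gap: 85.0
gripper_force: 0.0
```

step_arm([
  [[0,0,0],[-0.9,3.5,0.2],0],
  [[0,0,0],[-1.8,7,0.4],0],
  [[0,0,0],[-3.1,10.7,0.6],0],
  [[0,0,0],[-3.1,10.7,0.6],0],
])

```text
time: 11.03
eef_pos: [579.7, 385.0, 162.9]
tcp_rot: [[-0.996, -0.089, -0.0], [-0.089, 0.996, 0.001], [0.0, 0.001, -1.0]]
contact_force: [-1.3, -1.8, 0.4]
finger_gap: 85.4
gripper_force: 0.0
```

Run:
```python
from h import *
go((602,376,25),96)
im=imaging.capture('wrist');cv2.imwrite('pics/w9.png',im[...,::-1])
```

```text
yaw now 95.1  turn [ 0.1 -0.  -0.9] shift cm [-2.15 -1.11 13.79]
```

View pics/w9.png

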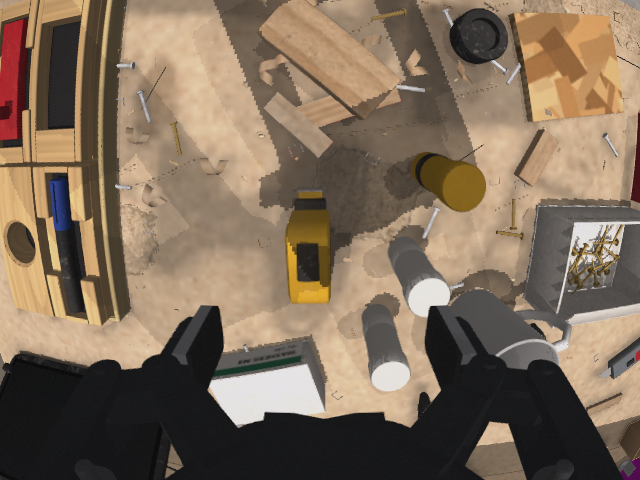

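The tape measure top is at u 288–330, v 210–302. The torch base is near (430,170) with its top at (466,186), and the white look-alikes' bases are near (403,248) and (377,310).

Run:
```python
from h import *
o=get_obs()
H,S,V=hsv('pics/w9.png');yel=(H>15)&(H<32)&(S>150)&(V>90)
meas(yel,(280,185,340,310),'tape@55','wrist',55,o)
for n,uv,z in (('tp L',(288,265),62),('tp R',(330,265),62),('tp L2',(291,225),62),('tp R2',(328,225),62),('end',(308,302),45),('hook',(310,191),10),('wb1 base',(377,308),0),('wb1 top',(390,375),85),('wb2 base',(403,245),0),('torch top',(466,186),92),('torch top L',(447,186),92),('torch top R',(485,186),92),('torch base ctr',(428,170),8)):
    print(n,cast('wrist',uv,z,o).round(1))
```

```text
tape@55 px [308. 257.] ctr [597.1 372.7] size [71.1 31.4] ang 6.0
tape@55 px [310. 195.] ctr [550.  370.2] size [ 3.5 15.7] ang 94.9
tp L [600.4 359.1  62. ]
tp R [597.7 388.6  62. ]
tp L2 [570.8 359.4  62. ]
tp R2 [568.6 384.5  62. ]
end [637.7 375.3  45. ]
hook [556.4 369.4  10. ]
wb1 base [662.9 440.2   0. ]
wb1 top [674.8 441.4  85. ]
wb2 base [598.7 454.5   0. ]
torch top [527.4 464.8  92. ]
torch top L [528.9 452.4  92. ]
torch top R [525.8 477.7  92. ]
torch base ctr [529.6 464.2   8. ]
```

step_arm([
  [[0,0,-0.9],[-1.2,-0.7,2],0.3],
  [[0,0,-0.9],[-2.33,-1.3,4],0.3],
  [[0,0,-0.9],[-2.33,-1.3,6],0.3],
  [[0,0,-0.9],[-2.33,-1.3,9],0.3],
  [[0,0,-0.9],[-2.33,-1.3,12],0.3],
])

```text
time: 11.5
eef_pos: [603.5, 366.8, 43.4]
tcp_rot: [[-0.995, -0.101, -0.001], [-0.101, 0.995, -0.001], [0.001, -0.001, -1.0]]
contact_force: [0.3, -0.3, -0.2]
finger_gap: 59.8
gripper_force: 0.0
```

step_arm([
  [[0,0,0],[0,0,1.7],0.3],
  [[0,0,0],[0,0,1.7],0.3],
  [[0,0,0],[0,0,1.7],1],
  [[0,0,0],[0,0,1.7],1],
  [[0,0,0],[0,0,1.7],1],
], squeeze=60)

```text
time: 11.92
eef_pos: [604.6, 368.5, 29.8]
tcp_rot: [[-0.995, -0.102, 0.002], [-0.102, 0.995, 0.001], [-0.002, 0.001, -1.0]]
contact_force: [1.4, -0.4, -3.7]
finger_gap: 30.9
gripper_force: 59.8
```

step_arm([
  [[0,0,0],[0,0,0],1],
  [[0,0,0],[0,0,0],1],
  [[0,0,0],[0,0,-3],1],
  [[0,0,0],[0,0,-6],1],
  [[0,0,0],[0,0,-9],1],
])

```text
time: 12.33
eef_pos: [603.4, 368.0, 119.4]
tcp_rot: [[-0.995, -0.102, -0.001], [-0.102, 0.995, -0.0], [0.001, -0.0, -1.0]]
contact_force: [1.3, -0.3, -2.1]
finger_gap: 31.0
gripper_force: 60.4
```

Run:
```python
from h import *
o=get_obs();print(o['eef_pos'])
go((470,153,118),90)
im=imaging.capture('wrist');cv2.imwrite('pics/w10.png',im[...,::-1])
```

```text
[603.40161329 367.97100419 119.3584747 ]
yaw now 95.8  turn [-0.  -0.   5.8] shift cm [ 15.46 -20.03   0.16]
```

step_arm([
  [[0,0,1.2],[2.2,-2.9,0],1],
  [[0,0,2.4],[4.4,-5.7,0],1],
  [[0,0,3.6],[6.6,-8.6,0],1],
  [[0,0,4.8],[8.8,-11.4,0],1],
  [[0,0,5.8],[11,-14.3,0],1],
])

```text
time: 12.8
eef_pos: [507.9, 213.7, 118.7]
tcp_rot: [[-1.0, 0.0, 0.001], [0.0, 1.0, 0.0], [-0.001, 0.0, -1.0]]
contact_force: [1.3, -1.2, -2.4]
finger_gap: 31.1
gripper_force: 60.6
```

Run:
```python
from h import *
go((469,153,118),90)
```

```text
yaw now 90.0  turn [ 0.  0. -0.] shift cm [ 3.89 -6.07  0.07]
```

step_arm([
  [[0,0,0],[1.9,-3,0],1],
  [[0,0,0],[3.9,-6,0],1],
  [[0,0,0],[3.9,-6,0],1],
  [[0,0,0],[3.9,-6,0],1],
])

```text
time: 13.13
eef_pos: [469.1, 153.4, 118.8]
tcp_rot: [[-1.0, 0.001, 0.0], [0.001, 1.0, -0.0], [-0.0, -0.0, -1.0]]
contact_force: [0.7, 1.1, -3.4]
finger_gap: 31.4
gripper_force: 60.9
```

Run:
```python
from h import *
o=get_obs();go((469,153,118),90,o)
im=imaging.capture('wrist');cv2.imwrite('pics/w11.png',im[...,::-1])
```

```text
yaw now 89.9  turn [-0.   0.  -0.1] shift cm [ 0.01 -0.04  0.08]
```

View pics/w11.png

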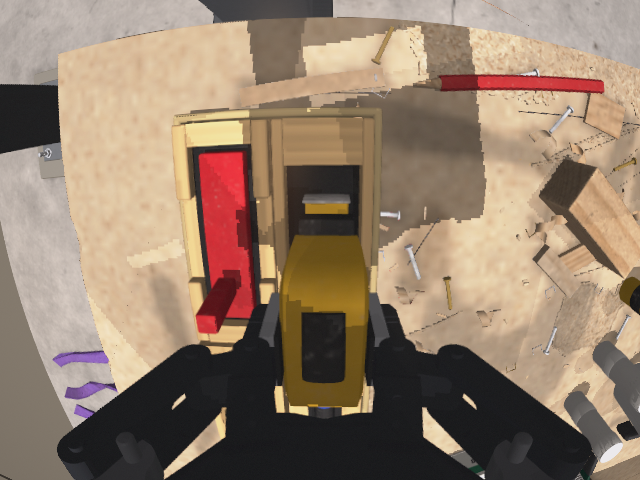

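The tape measure is held above its pocket: the hook tip is at (326,195), the pocket end at v≈165, and the pocket runs u 287–360.

Run:
```python
from h import *
o=get_obs()
for n,uv,z in (('pL',(287,175),46),('pR',(360,175),46),('pend',(324,165),46),('hook90',(326,195),90),('hook100',(326,195),100),('hookL',(303,205),97),('hookR',(350,205),97),('top L',(284,290),150),('top R',(367,290),150),('case end',(323,405),140),('gL',(195,150),46),('gauge bar end',(223,153),46)):
    print(n,cast('wrist',uv,z,o).round(1))
```

```text
pL [421.9 133.5  46. ]
pR [421.9 176.1  46. ]
pend [416.1 155.1  46. ]
hook90 [424.8 155.9  90. ]
hook100 [422.7 155.8 100. ]
hookL [427.9 145.5  97. ]
hookR [427.9 166.7  97. ]
top L [444.2 141.6 150. ]
top R [444.2 169.2 150. ]
case end [506.2 154.4 140. ]
gL [405.2  78.2  46. ]
gauge bar end [407.8  95.7  46. ]
```

step_arm([
  [[0,0,0],[0.1,-0.1,2],1],
  [[0,0,0],[0.1,-0.1,4],1],
  [[0,0,0],[0.1,-0.1,5.2],1],
  [[0,0,0],[0.1,-0.1,5.7],1],
  [[0,0,0],[0.1,-0.1,6.05],1],
])

```text
time: 13.6
eef_pos: [469.4, 154.4, 57.3]
tcp_rot: [[-1.0, -0.001, -0.0], [-0.001, 1.0, 0.0], [0.0, 0.0, -1.0]]
contact_force: [-7.5, 14.7, 39.1]
finger_gap: 31.0
gripper_force: 66.6
```

step_arm([
  [[0,0,0],[0,0,0],1],
  [[0,0,0],[0,0,0],1],
])

```text
time: 13.77
eef_pos: [469.8, 154.3, 58.2]
tcp_rot: [[-1.0, -0.001, 0.001], [-0.001, 1.0, 0.0], [-0.001, 0.0, -1.0]]
contact_force: [0.2, 0.2, -2.1]
finger_gap: 30.9
gripper_force: 60.6
```

step_arm([
  [[0,0,0],[0,0,0],0.5],
  [[0,0,0],[0,0,0],0.5],
  [[0,0,0],[0,0,0],0.5],
  [[0,0,0],[0,0,0],0.5],
])

```text
time: 14.1
eef_pos: [469.3, 153.8, 58.1]
tcp_rot: [[-1.0, -0.001, 0.001], [-0.001, 1.0, 0.0], [-0.001, 0.0, -1.0]]
contact_force: [-0.3, -0.0, -0.2]
finger_gap: 42.6
gripper_force: 0.0
```

step_arm([
  [[0,0,0],[0,0,-3],0.5],
  [[0,0,0],[0,0,-6],0.5],
  [[0,0,0],[0,0,-9],0.5],
  [[0,0,0],[0,0,-12],0.3],
  [[0,0,0],[0,0,-12],0.3],
])

```text
time: 14.52
eef_pos: [471.6, 154.4, 182.9]
tcp_rot: [[-1.0, -0.001, 0.007], [-0.001, 1.0, 0.002], [-0.007, 0.002, -1.0]]
contact_force: [1.6, 1.9, 1.1]
finger_gap: 59.8
gripper_force: 0.0
```

Run:
```python
from h import *
o=get_obs();go((528,464.5,180),90,o)
im=imaging.capture('wrist');a=im[...,::-1]
s=imaging.capture('scene')[...,::-1]
cv2.imwrite('pics/w12.png',np.hstack([a[:400,150:550],cv2.resize(s[200:400,230:430],(400,400))]))
```

```text
yaw now 90.0  turn [0.1 0.4 0. ] shift cm [-5.65 31.01  0.39]
```

View pics/w12.png

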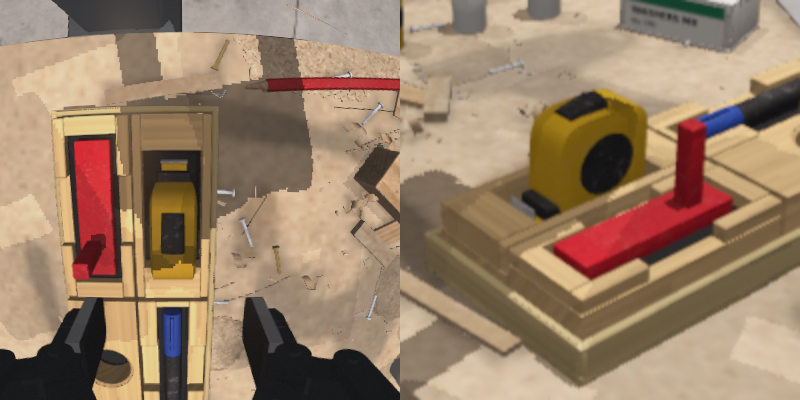

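The tape measure stands in its pocket, with the gauge and marker undisturbed. Last is the torch.

step_arm([
  [[0,0,0],[-0.7,3.8,0],0.2],
  [[0,0,0],[-1.4,7.7,0],0.2],
  [[0,0,0],[-2.1,11.5,0],0.2],
  [[0,0,0],[-2.8,15.4,0],0.2],
  [[0,0,0],[-3.5,19.2,0],0.2],
])

```text
time: 15.03
eef_pos: [503.2, 347.3, 176.2]
tcp_rot: [[-1.0, -0.0, -0.002], [-0.0, 1.0, -0.001], [0.002, -0.001, -1.0]]
contact_force: [2.0, -0.5, 0.3]
finger_gap: 68.5
gripper_force: 0.0
```

step_arm([
  [[0,0,0],[-0.7,3.8,0],0.2],
  [[0,0,0],[-1.4,7.7,0],0.2],
  [[0,0,0],[-2.1,11.5,0],0.2],
  [[0,0,0],[-2.1,11.8,0],0.2],
  [[0,0,0],[-2.1,11.8,0],0.2],
])

```text
time: 15.45
eef_pos: [523.9, 465.4, 175.4]
tcp_rot: [[-1.0, -0.003, -0.002], [-0.003, 1.0, -0.001], [0.002, -0.001, -1.0]]
contact_force: [-0.6, -0.4, -0.9]
finger_gap: 68.1
gripper_force: 0.0
```

Run:
```python
from h import *
o=get_obs();im=imaging.capture('wrist');cv2.imwrite('pics/w13.png',im[...,::-1])
go((528,464.5,44),90,o)
H,S,V=hsv('pics/w13.png');yel=(H>15)&(H<32)&(S>150)&(V>80)
meas(yel,(270,150,390,400),'torch@92','wrist',92,o);meas(yel,(270,150,390,400),'torch@50','wrist',50,o)
```

```text
yaw now 90.2  turn [-0.1 -0.1  0.2] shift cm [-0.43 -0.08 13.14]
torch@92 px [326. 246.] ctr [522.3 467.3] size [41.6 28.6] ang 0.1
torch@92 px [325. 208.] ctr [497.9 466.7] size [ 5.4 16.9] ang 92.4
torch@50 px [326. 246.] ctr [537.1 467.6] size [49.4 34. ] ang 0.1
torch@50 px [325. 208.] ctr [508.1 466.9] size [ 6.4 20. ] ang 92.4
```

View pics/w13.png

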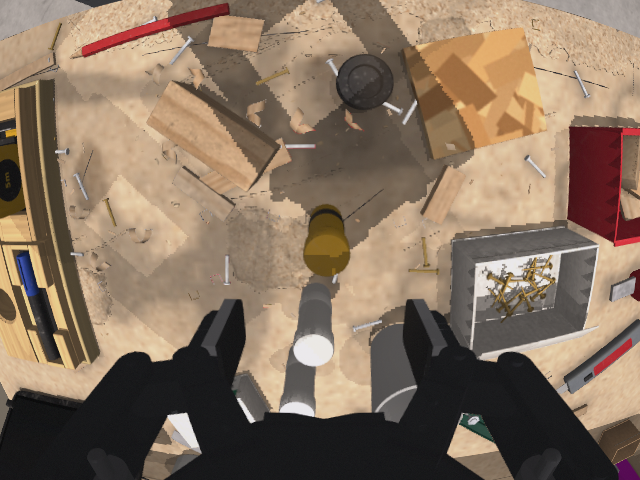

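The torch top is centred at about (326,254), i.e. world (528.5, 466). One white look-alike stands behind it at (312,350), clear of the fingers' path.

step_arm([
  [[0,0,0],[-0.45,0.1,1],0.2],
  [[0,0,0],[-0.45,0.1,4],0.2],
  [[0,0,0],[-0.45,0.1,7],0.2],
  [[0,0,0],[-0.45,0.1,10],0.2],
  [[0,0,0],[-0.45,0.1,13],0.2],
])

```text
time: 15.92
eef_pos: [529.4, 462.8, 45.9]
tcp_rot: [[-1.0, 0.001, -0.001], [0.001, 1.0, -0.001], [0.001, -0.001, -1.0]]
contact_force: [1.1, -0.2, -1.2]
finger_gap: 68.0
gripper_force: 0.0
```

step_arm([
  [[0,0,0],[0,0,0],0.2],
  [[0,0,0],[0,0,0],1],
  [[0,0,0],[0,0,0],1],
  [[0,0,0],[0,0,0],1],
  [[0,0,0],[0,0,0],1],
], squeeze=50)

```text
time: 16.33
eef_pos: [530.4, 465.3, 50.1]
tcp_rot: [[-1.0, -0.0, 0.002], [-0.0, 1.0, 0.002], [-0.002, 0.002, -1.0]]
contact_force: [0.4, -0.6, 6.9]
finger_gap: 29.9
gripper_force: 48.9
```

step_arm([
  [[0,0,0],[0,0,0],1],
  [[0,0,0],[0,0,-3],1],
  [[0,0,0],[0,0,-6],1],
  [[0,0,0],[0,0,-9],1],
  [[0,0,0],[0,0,-12],1],
])

```text
time: 16.75
eef_pos: [529.3, 464.9, 170.4]
tcp_rot: [[-1.0, -0.001, 0.001], [-0.001, 1.0, 0.001], [-0.001, 0.001, -1.0]]
contact_force: [0.4, 1.2, -0.7]
finger_gap: 29.5
gripper_force: 49.7
```

Run:
```python
from h import *
o=get_obs();print(o['eef_pos'],o['finger_gap']);go((616,92.5,165),90,o)
```

```text
[529.29554314 464.86024006 170.3574422 ] 29.537813427161783
yaw now 90.0  turn [0.  0.1 0. ] shift cm [ -8.64 -37.24   0.52]
```

step_arm([
  [[0,0,0],[-0.86,-3.7,0],1],
  [[0,0,0],[-1.7,-7.5,0],1],
  [[0,0,0],[-2.6,-11.2,0],1],
  [[0,0,0],[-3.5,-15,0],1],
  [[0,0,0],[-4.3,-18.7,0],1],
])

```text
time: 17.17
eef_pos: [572.8, 276.3, 169.2]
tcp_rot: [[-1.0, -0.001, 0.002], [-0.001, 1.0, 0.001], [-0.002, 0.001, -1.0]]
contact_force: [1.3, 1.6, -0.8]
finger_gap: 29.9
gripper_force: 50.0
```

step_arm([
  [[0,0,0],[-0.86,-3.7,0],1],
  [[0,0,0],[-1.7,-7.5,0],1],
  [[0,0,0],[-2.6,-11.2,0],1],
  [[0,0,0],[-3.5,-15,0],1],
  [[0,0,0],[-4.3,-18.5,0],1],
])

```text
time: 17.58
eef_pos: [616.1, 90.7, 169.2]
tcp_rot: [[-1.0, -0.001, 0.002], [-0.001, 1.0, 0.0], [-0.002, 0.0, -1.0]]
contact_force: [0.3, -0.2, -0.7]
finger_gap: 30.1
gripper_force: 50.0
```

step_arm([
  [[0,0,0],[0,0,2],1],
  [[0,0,0],[0,0,4],1],
  [[0,0,0],[0,0,5.5],1],
  [[0,0,0],[0,0,5.5],1],
])

```text
time: 17.92
eef_pos: [614.2, 92.3, 111.1]
tcp_rot: [[-1.0, -0.0, -0.003], [-0.0, 1.0, -0.0], [0.003, -0.0, -1.0]]
contact_force: [-0.1, 0.4, -1.3]
finger_gap: 30.1
gripper_force: 50.0
```

Run:
```python
from h import *
o=get_obs();print(o['eef_pos']);im=imaging.capture('wrist');cv2.imwrite('pics/w14.png',im[...,::-1])
go((616,92.5,62),90,o)
```

```text
[614.15347984  92.30917323 111.1091711 ]
yaw now 90.0  turn [-0.  -0.2  0. ] shift cm [-0.2   0.02  4.91]
```

View pics/w14.png

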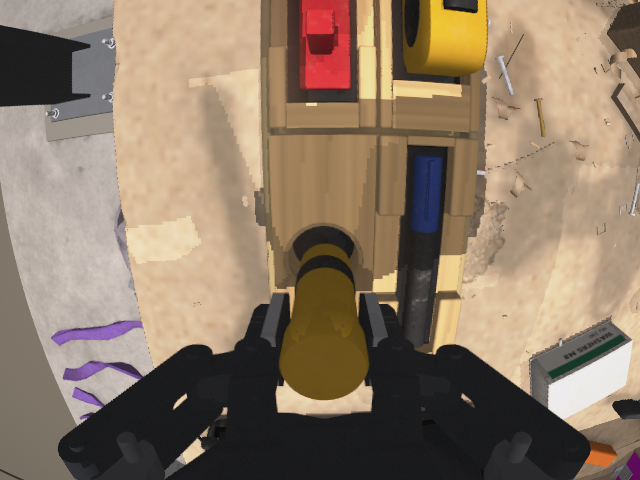

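The torch bottom (u 301–352, v≈247) hangs over the well, whose rim runs u 285–360 with its top at v≈225.

Run:
```python
from h import *
o=get_obs();z=o['eef_pos'][2]-49.5
for n,uv,zz in (('well front',(322,225),46),('well L',(285,258),46),('well R',(360,258),46),('torch front bottom',(326,244),z),('torch L',(300,258),z),('torch R',(352,258),z),('torch ring L',(297,275),z+14),('ring R',(356,275),z+14)):
    print(n,cast('wrist',uv,zz,o).round(1))
```

```text
well front [594.8  92.   46. ]
well L [615.5  69.7  46. ]
well R [615.5 114.9  46. ]
torch front bottom [600.6  94.3  63. ]
torch L [608.8  79.9  63. ]
torch R [608.8 108.7  63. ]
torch ring L [612.9  79.1  77. ]
ring R [612.9 109.9  77. ]
```

step_arm([
  [[0,0,0],[-0.05,-0.15,0.8],1],
  [[0,0,0],[-0.05,-0.15,2],1],
  [[0,0,0],[-0.05,-0.15,3.2],1],
  [[0,0,0],[-0.05,-0.15,4],1],
  [[0,0,0],[-0.05,-0.15,4.5],1],
])

```text
time: 18.38
eef_pos: [615.3, 91.4, 66.3]
tcp_rot: [[-1.0, -0.001, -0.002], [-0.001, 1.0, -0.0], [0.002, -0.0, -1.0]]
contact_force: [-0.6, -0.7, -1.3]
finger_gap: 29.7
gripper_force: 50.0
```

step_arm([
  [[0,0,0],[0,0,0],1],
  [[0,0,0],[0,0,0.2],1],
  [[0,0,0],[0,0,0.2],1],
])

```text
time: 18.63
eef_pos: [616.1, 91.4, 65.8]
tcp_rot: [[-1.0, -0.001, 0.0], [-0.001, 1.0, -0.0], [-0.0, -0.0, -1.0]]
contact_force: [-0.1, -0.2, -1.2]
finger_gap: 30.0
gripper_force: 50.0
```

Still about 4 mm above the floor, so I lower it further, release and retreat.

step_arm([
  [[0,0,0],[0,0,0.15],1],
  [[0,0,0],[0,0,0.3],1],
  [[0,0,0],[0,0,0.35],1],
  [[0,0,0],[0,0,0.35],1],
])

```text
time: 18.97
eef_pos: [616.1, 91.3, 62.3]
tcp_rot: [[-1.0, -0.001, 0.0], [-0.001, 1.0, 0.0], [-0.0, 0.0, -1.0]]
contact_force: [-0.1, 0.1, -1.3]
finger_gap: 30.0
gripper_force: 50.0
```

step_arm([
  [[0,0,0],[0,0,0],0.5],
  [[0,0,0],[0,0,0],0.5],
  [[0,0,0],[0,0,0],0.5],
  [[0,0,0],[0,0,0],0.5],
  [[0,0,0],[0,0,0],0.5],
])

```text
time: 19.38
eef_pos: [616.1, 91.3, 62.4]
tcp_rot: [[-1.0, -0.001, 0.0], [-0.001, 1.0, 0.0], [-0.0, 0.0, -1.0]]
contact_force: [0.1, -0.0, 0.5]
finger_gap: 42.7
gripper_force: 0.0
```

step_arm([
  [[0,0,0],[0,0,-3],0.5],
  [[0,0,0],[0,0,-6],0.5],
  [[0,0,0],[0,0,-9],0.5],
  [[0,0,0],[0,0,-12],0.5],
  [[0,0,0],[0,0,-15],0.5],
])

```text
time: 19.8
eef_pos: [615.7, 91.3, 213.8]
tcp_rot: [[-1.0, -0.001, -0.0], [-0.001, 1.0, -0.0], [0.0, -0.0, -1.0]]
contact_force: [1.1, 0.3, -0.8]
finger_gap: 42.5
gripper_force: 0.0
```

step_arm([
  [[0,0,0],[2,4,0],0.5],
  [[0,0,0],[4,8,0],0.5],
  [[0,0,0],[6,12,0],0.5],
  [[0,0,0],[8,16,0],0.5],
  [[0,0,0],[8,19,0],0.5],
])

```text
time: 20.22
eef_pos: [533.1, 282.1, 212.5]
tcp_rot: [[-1.0, -0.0, -0.001], [-0.0, 1.0, -0.001], [0.001, -0.001, -1.0]]
contact_force: [1.2, 1.0, 0.1]
finger_gap: 42.6
gripper_force: 0.0
```

Run:
```python
from h import *
a=imaging.capture('top')[...,::-1];s=imaging.capture('scene')[...,::-1]
cv2.imwrite('pics/f.png',np.hstack([cv2.resize(a[165:365,340:480],(400,571),interpolation=cv2.INTER_CUBIC),cv2.resize(s[140:380,235:515],(400,571*400//400),interpolation=cv2.INTER_CUBIC)]))
```

```text
(no output)
```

View pics/f.png

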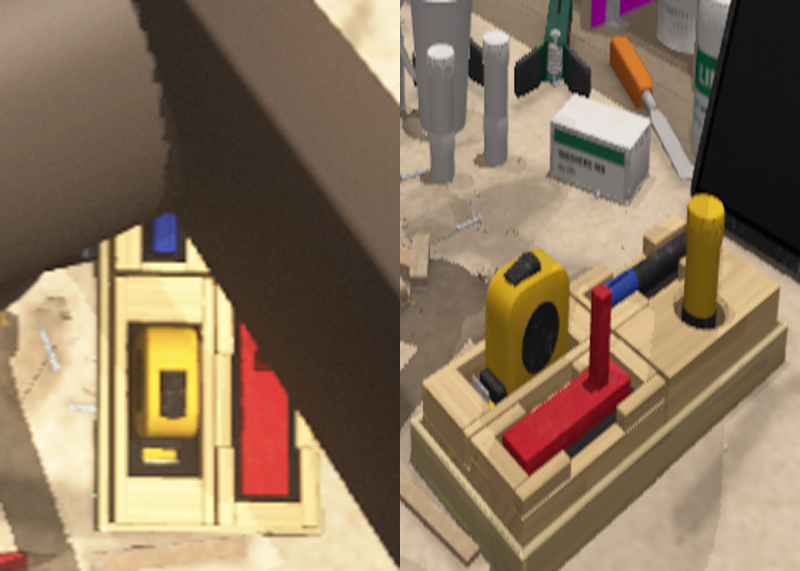

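All four tools sit in their nests in the scene view: torch upright in its well, tape measure, gauge and marker down. The arm is clear of them.

```bash
python3 -c "
from plant import bot
print(bot.hand_in())"
```

```text
the job is handed in; nothing more can be done
None
```

I put the marker, gauge, tape measure and torch each in its own nest and handed the job in at about 20 s; in the last pictures all four sit down in their pockets, but hand-in returned no verdict.

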